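# Seat the probe cover plate on the dry-block bath

### The job

Take the white cover plate off its stand by the red grip and rest it on the tips of the two brass locating pins on top of the dry-block bath, with the pins a little out of line with its two small holes. Then slide it gently along the bath on the pin tips until both holes drop over the pins and the plate lies flush on the metal insert, and let go. Do not drop it or force it down, and leave the two rubber stoppers where they stand.

Things in the scene. Friction and masses are not known exactly. Their poses are not given: they have to be found in the camera images.
- plate: White plastic cover plate, about 0.4 kg, 130 (its x) x 280 (its y) x 8 mm thick; origin: centre of its underside, z up. Two locating holes, 13 mm diameter with 1 mm chamfers, go through at x = 0, y = +-80 mm; four 28 mm probe holes at x = +-35, y = +-45 mm. It may be fitted either way round (half a turn makes no difference). Press it on the bath with a few newtons only, always under 40 N.
- grip (a point): Middle of the red grip that stands in the centre of the plate's top, 34 mm above the plate's underside; axes as the plate's. The grip is 50 mm along x, 12 mm thick along y, its top 50 mm above the underside (42 mm above the plate's top face). Pinch it across its 12 mm, fingers closing along the plate's y.
- stand: Grey storage stand, fixed, 240 x 300 mm, 8 mm thick, with two black rubber rails (along x, at y = +-70 mm), tops 30 mm above the table; the plate starts lying flat on these rails. Origin: centre of its underside. Either the stand is to the robot's right and the bath to its left, or the other way round.
- bath: Dry-block bath, fixed: white housing 270 mm (its x) x 400 mm (its y) x 140 mm high, blue control panel on its -x side. Origin: centre of its underside, z up. In its top lies an aluminium insert 130 x 290 mm, top face 142 mm above the table, with four black wells and two brass locating pins.
- start_mark (a point): Start of the slide, fixed to the bath: bath x = 0, y = -30 mm, at the height of the insert's top face (142 mm above the table); axes as the bath's. With its origin over it the plate rides on both pin tips, 10 mm up. Slid from here towards the bath's +y it drops over the pins after 8 to 52 mm; its origin is then at the mark's height and x, its y axis parallel to the bath's y.
- insert_mid (a point): Middle of the range of places of the insert, fixed to the bath: bath x = 0, y = 0, 142 mm above the table. The insert is clamped immovably, its centre up to 22 mm from here along the bath's y, either way; this shift is not measured (feel or look for it). Its two brass pins stand at x = 0, y = +-80 mm from the insert's centre: 10 mm diameter, 10 mm tall, the last 2 mm tapering to 8 mm.
- stopper_a: black rubber stopper, 32 mm across, 24 high, standing on the bath's top beside the insert; origin: centre of its underside. Leave it alone.
- stopper_b: black rubber stopper, 32 mm across, 24 high, standing on the stand beside the plate; origin: centre of its underside. Leave it alone.

How it is judged:
On the way, in this order (a step that is already met when the one before it is completed fails the run):
1. the plate has been lifted off its stand and is above the bath, within 80 mm of the start mark sideways, not yet down (horizontal distance between plate and start_mark below 0.08 m and z of plate in the frame of start_mark above 0.007 m), for 0.1 s.
2. the plate rests on the pin tips, not yet dropped over the pins (all of step 1 and contact force between plate and bath above 0.5 N), for 0.2 s.
At the end, for the whole second after the job is handed in: The plate lies released, at rest and flush on the insert, pins in its holes: underside within 2.5 mm of the insert's top, level within 0.02 rad, within 6 mm of the bath's centre line and 3 to 57 mm on from the start mark along y, turned at most 0.06 rad from the bath (either way round) (z of plate in the frame of start_mark between -0.003 and 0.0025 m and angle between plate's own z axis and vertical below 0.02 rad and x of plate in the frame of start_mark between -0.006 and 0.006 m and y of plate in the frame of start_mark between 0.003 and 0.057 m and angle between the y axis of plate and the y axis of bath, either way round below 0.06 rad and linear speed of plate below 0.02 m/s); the robot touches nothing.
It fails at once if the plate is pressed, knocked or dropped on the bath or its pins with more than 40 N (contact force between plate and bath above 40 N).
It fails at once if a rubber stopper is moved more than 25 mm (distance of any of stopper_a, stopper_b from where it was at the start of the episode above 0.025 m).
It also fails if it takes over 64 s, if anything falls off the work surface, if the arm or the gripper's body presses on something with over 40 N, if the wrist force passes 120 N, or if a joint passes its speed limit or range.

### The arm

A 7-joint arm with a two-finger parallel gripper is mounted at the origin on the work surface. World frame = base frame: x ahead of the robot, y to its left, z up, the work surface at z = 0. Lengths are in m, angles in rad, forces in N, time in s.
With the tool pointing down it reaches from about 0.4 to 0.85 m from the base axis. Payload 4.5 kg.
Tool frame: the origin (TCP) lies at the very end of the fingers, on their centre line; the grasp point (between the pads) lies 19 mm behind it; z points along the fingers, y is the line along which they close (so a half turn about z gives the same grasp; the last joint's range is limited). The gripper opens to 88 mm and grips with 3 to 60 N. Pads are 18 mm wide; open, the fingers measure 123 mm over their backs; the gripper's body (75 mm by 187 mm) begins 45 mm behind the grasp point.
Start: joints at [-1.19, 0.689, -0.195, 1.565, 0.157, 0.902, -0.215], TCP at [0.212, 0.588, 0.215] pointing down, gripper open.
Joint ranges: [-3.01, 3.01], [-0.46, 2.08], [-1.47, 1.51], [0.13, 2.56], [-1, 4.14], [0.04, 2.09], [-2.66, 2.66]. Speed limits (rad/s): [2.57, 2.57, 3.14, 3.14, 3.14, 3.14, 3.14].

### API

Orientations are given as a unit quaternion [x, y, z, w].
In Python, from plant import r, eyes, nets gives the robot as it stands.
- The arm moves only by the shell command python3 -m pendant 'ROWS' [FORCE]. ROWS is JSON, a list of rows, each an object of numbers: "claw": the opening, from 0 (shut) to 1 (fully open); "dx", "dy", "dz": the shift along the world's x, y, z in mm; "twist": the turn about the world's z in rad. In form: [{"claw": .., "dx": .., "dy": .., "dz": .., "twist": ..}, ...]. A call has 1 to 8 rows; each row is the pose to reach, as a shift and turn from the pose commanded when the call began; what a row does not reach only later rows make up. A row lasts 1/10 s, in which the tool goes at most 50 mm and 8.59 degrees, less where a joint would pass 70% of its speed; a pose out of reach is approached as far as the arm can. A call with a gripper value outside its range is refused whole. The fingers move at their own pace and stop on an object; FORCE is the grip in N (left out, the last holds). Time passes only in rows, so rows that repeat a pose let the fingers close. It gives the time, the measured TCP pose, the force, the opening and the grip force at its end, in the units of the state.
- r.get_state(): the state, without advancing time (a new reading comes with each control period).
- eyes.snapshot(name): name is "side" or "top" or "wrist"; returns (picture, depth): 480x640x3 uint8, blue, green, red; 480x640 float32, m along the optical axis (not along the pixel's ray), 0 where there is no reading.
- eyes.camera_info(name): a dict with "K" (3x3 intrinsics, pixels), "world_to_cam" (4x4, takes a point from world to camera coordinates); the wrist camera has in their place "T_tool_cam" (4x4, takes a point from camera to tool coordinates, whose origin is the TCP and whose axes are the flange's). Camera axes: x right, y down, z forward; pixel columns grow to the right and rows downward; lengths in m; the calibration is good to about 2 mm. A picture is of the moment at which its call begins: read the wrist's pose just before it. camera_info takes no time and is no camera call.
- r.finish_job(): hands the job in; it is judged then, once.
Trained networks look in the newest picture that a camera, given by its name, has taken for a name from the list of things; names that differ only in an ending like _2 or _b are one class to them, and where a whole thing is asked for, a point or a joint stands for the part that bears it (a point fixed in the world has none). Each returns a list of dicts, best first, with "confidence" (0 to 1); they miss things now and then, are a little off and sometimes report something else, mostly with a low value. They report only what shows in the picture. A call takes as long as a camera call.
- nets.spot_in(camera, query): "box" ([left, top, width, height] as shares, 0 to 1, of the picture: columns of its width, rows of its height, round what is visible of it).
- nets.place_of(camera, query): "position" ([column, row] as shares, 0 to 1, of the picture: columns of its width, rows of its height: a listed point, or the origin of a listed thing).
The state is a dict: "clock": time; "q": joint angles; "qd": joint speeds; "joint_torque": joint torques, N m; "tool_pos": TCP position; "eef_rot": TCP orientation; "contact_force": force on the tool from outside, world axes, zero at the start; "moment": the same for the moment, N m; "opening": opening from 0.0 (shut) to 1.0 (fully open); "finger_force": force on a finger pad.
Only numpy, scipy, OpenCV 4.12 (cv2) and the standard library are available. Lean on these libraries where they do the work, as an engineer would, in place of code of your own. Each camera call takes 0.05 s, during which the arm holds its last target. There are 200 camera calls.

## Working session

There is one attempt and no reset: what is moved stays moved. The work goes in short steps, Python scripts to look and compute and a shell command to move; the robot and the scene stay as the last step left them, time stands still between calls to the robot, and variables do not carry over. Pictures are saved under pics/ and viewed, at most 10 in all, crops included, and the job is handed in when it is done.

```bash
mkdir -p pics; ls
cat > h.py <<'E'
import numpy as np, cv2
from plant import r, eyes, nets
from scipy.spatial.transform import Rotation as R
def cam(name):
    i=eyes.camera_info(name); K=np.array(i["K"])
    if name=="wrist":
        s=r.get_state(); T=np.eye(4); T[:3,:3]=R.from_quat(s["eef_rot"]).as_matrix(); T[:3,3]=s["tool_pos"]
        return K, T@np.array(i["T_tool_cam"])
    return K, np.linalg.inv(np.array(i["world_to_cam"]))
def cloud(K,T,d):
    v,u=np.mgrid[:480,:640]; p=np.stack([(u-K[0,2])/K[0,0]*d,(v-K[1,2])/K[1,1]*d,d,np.ones_like(d)],-1)
    return (p@T.T)[...,:3]
def ray_z(K,T,u,v,z):
    d=T[:3,:3]@np.array([(u-K[0,2])/K[0,0],(v-K[1,2])/K[1,1],1]); o=T[:3,3]
    return o+d*(z-o[2])/d[2]
E
python3 - <<'E'
from h import *
s=r.get_state(); print({k:np.round(v,3) for k,v in s.items()})
for c in ["top","side"]:
    K,T=cam(c); im,d=eyes.snapshot(c); cv2.imwrite(f"pics/{c}0.png",im); np.savez(f"{c}0.npz",im=im,d=d,K=K,T=T)
    P=cloud(K,T,d)
    for q in ["plate","grip","stand","bath","stopper_a"]:
        for x in nets.place_of(c,q)[:2]:
            u,v=x["position"][0]*640,x["position"][1]*480
            print(c,q,round(x["confidence"],2),round(u),round(v),P[min(int(v),479),min(int(u),639)].round(3))
E
```

```text
pics
{'clock': np.float64(0.0), 'q': array([-1.19 ,  0.69 , -0.195,  1.566,  0.157,  0.902, -0.215]), 'qd': array([ 0.   , -0.001,  0.001, -0.   ,  0.001, -0.002, -0.   ]), 'joint_torque': array([-1.0000e-03, -5.2755e+01, -1.2670e+00, -1.5342e+01, -5.3000e-02,
        6.0000e-03,  0.0000e+00]), 'tool_pos': array([0.212, 0.587, 0.214]), 'eef_rot': array([ 0.172,  0.985, -0.001, -0.   ]), 'contact_force': array([ 0.093,  0.146, -0.53 ]), 'moment': array([-0.   ,  0.019,  0.051]), 'finger_force': np.float64(0.0), 'opening': np.float64(1.005)}
top plate 0.86 425 266 [ 0.55  -0.284  0.078]
top grip 0.89 426 263 [ 0.559 -0.286  0.08 ]
top stand 0.74 418 259 [ 0.572 -0.275  0.034]
top stand 0.61 200 259 [0.552 0.225 0.142]
top bath 0.79 204 270 [0.53  0.215 0.142]
top stopper_a 0.64 450 234 [ 0.638 -0.358  0.033]
top stopper_a 0.6 158 215 [0.644 0.314 0.164]
side plate 0.64 196 268 [ 0.579 -0.288  0.041]
side grip 0.7 190 254 [ 0.575 -0.293  0.083]
side grip 0.33 166 316 [ 0.663 -0.367  0.026]
side stand 0.88 199 276 [ 0.594 -0.288  0.037]
side stand 0.63 192 253 [ 0.574 -0.289  0.081]
side stopper_a 0.64 166 316 [ 0.664 -0.365  0.027]
```

View pics/top0.png

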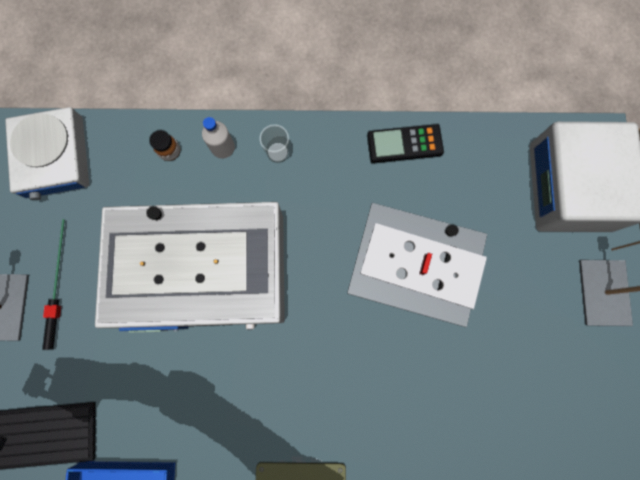

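Run:
```python
from h import *
f=np.load("top0.npz"); P=cloud(f["K"],f["T"],f["d"]); im=f["im"].astype(int); ok=f["d"]>0
b,g,rr=im[...,0],im[...,1],im[...,2]
def rect(n,m):
    m=cv2.morphologyEx(m.astype(np.uint8),cv2.MORPH_OPEN,np.ones((3,3)))
    l,lab,st,_=cv2.connectedComponentsWithStats(m)
    i=1+np.argmax(st[1:,4]); q=P[lab==i]; c=cv2.minAreaRect((q[:,:2]*1000).astype(np.float32)); print(n,len(q),c,np.median(q[:,2]),q[:,:2].mean(0))
z=P[...,2]
rect("plate",ok&(abs(z-.038)<.012)&(np.minimum(b,rr)>150)&(P[...,1]<-.05))
rect("redgrip",(rr>120)&(g<90)&(b<90)&ok&(z>.05))
rect("stand",ok&(z<.06)&(z>.004)&(P[...,1]<-.05))
rect("bath",ok&(abs(z-.14)<.02)&(P[...,1]>0))
rect("insert",ok&(abs(z-.145)<.02)&(P[...,1]>0)&(rr<190)&(rr>100))
rect("panel",(b>rr+50)&ok&(P[...,1]>0))
```

```text
plate 5616 ((559.4698486328125, -289.42596435546875), (281.5499267578125, 132.96197509765625), 73.23336029052734) 0.038079047380160325 [ 0.55739899 -0.28875107]
redgrip 83 ((556.63232421875, -286.8627014160156), (10.130867004394531, 45.129146575927734), 73.90745544433594) 0.08035710117183048 [ 0.55641869 -0.28694019]
stand 11295 ((566.81787109375, -285.39208984375), (307.8576965332031, 241.19017028808594), 74.91162109375) 0.032954946890670245 [ 0.56205453 -0.28086594]
bath 21637 ((545.2771606445312, 250.40243530273438), (270.7740783691406, 399.7093811035156), 2.2632241249084473) 0.14053287732180586 [0.53920766 0.24690949]
insert 5033 ((550.27587890625, 257.34149169921875), (256.5257263183594, 369.7073974609375), 3.2421185970306396) 0.1402066743509517 [0.56458135 0.27968062]
panel 1158 ((80.36814880371094, 415.4991455078125), (40.076202392578125, 252.47323608398438), 0.33732643723487854) 0.006987965366868076 [0.07908367 0.40911854]
```

The top view shows the bath on the left, panel towards the robot, with brass pins near (142,264) and (216,262). The stand is on the right, with the plate tilted about 15° and the red grip at (426,264). One stopper is at (154,213) on the bath and the other at (452,230) on the stand.

Run:
```python
from h import *
f=np.load("top0.npz"); K,T=f["K"],f["T"]; im=f["im"].astype(int)
b,g,rr=im[...,0],im[...,1],im[...,2]
m=((rr-b)>45); m[:, :110]=0; m[:,270:]=0; m[:235]=0; m[290:]=0
n,l,st,c=cv2.connectedComponentsWithStats(m.astype(np.uint8))
p=[]
for i in range(1,n):
    if st[i,4]>=4: q=ray_z(K,T,*c[i],.150); p.append(q); print(c[i],st[i,4],q.round(4))
P=cloud(K,T,f["d"]); z=P[...,2]
# housing top outline
q=P[(abs(z-.14)<.008)&(P[...,1]>0)][:,:2]
print(cv2.minAreaRect((q*1000).astype(np.float32)))
for n_,m in [("topcam",T)]: print(T[:3,3])
if len(p)==2:
    d=p[0]-p[1]; print("pins mid",(p[0]+p[1])/2,"yaw of y-axis dev deg",np.degrees(np.arctan2(-d[0],d[1])),np.linalg.norm(d))
# grip
s=r.get_state(); M=R.from_quat(s["eef_rot"]).as_matrix(); print(M.round(3)); 
# plate hole positions
gm=(rr>120)&(g<90)&(b<90)&(z>.05)&(P[...,1]<-.2); gm&=(P[...,0]>.45)
uv=np.argwhere(gm).mean(0)[::-1]; print(uv, ray_z(K,T,*uv,.080))
```

```text
[215.3125 260.875 ] 16 [0.5466 0.1871 0.15  ]
[141.46666667 263.13333333] 15 [0.54   0.3472 0.15  ]
((645.489990234375, 254.27593994140625), (471.5171813964844, 398.690185546875), 2.3819830417633057)
[ 0.40987235 -0.04719202  1.13041213]
pins mid [0.54331123 0.26715226 0.15      ] yaw of y-axis dev deg -177.64298074820326 0.1602177823149397
[[-0.94  0.34  0.  ]
 [ 0.34  0.94  0.  ]
 [ 0.    0.   -1.  ]]
[426.39285714 263.11904762] [ 0.55614877 -0.2869233   0.08      ]
```

```bash
D='{"claw":1,"dx":240,"dy":-300,"dz":60,"twist":0}'; python3 -m pendant '[{"claw":1,"dx":240,"dy":-300,"dz":60,"twist":0},{"claw":1,"dx":240,"dy":-300,"dz":60,"twist":0},{"claw":1,"dx":240,"dy":-300,"dz":60,"twist":0},{"claw":1,"dx":240,"dy":-300,"dz":60,"twist":0},{"claw":1,"dx":240,"dy":-300,"dz":60,"twist":0},{"claw":1,"dx":240,"dy":-300,"dz":60,"twist":0},{"claw":1,"dx":240,"dy":-300,"dz":60,"twist":0},{"claw":1,"dx":240,"dy":-300,"dz":60,"twist":0}]' 20
```

```text
clock: 1.4
tool_pos: [0.4545, 0.2847, 0.2757]
eef_rot: [0.174, 0.985, -0.0, 0.001]
contact_force: [-0.2, 1.3, -0.9]
opening: 1.0
finger_force: 0.0
```

```bash
python3 -m pendant '[{"claw":1,"dx":60,"dy":-380,"dz":0,"twist":0},{"claw":1,"dx":60,"dy":-380,"dz":0,"twist":0},{"claw":1,"dx":60,"dy":-380,"dz":0,"twist":0},{"claw":1,"dx":60,"dy":-380,"dz":0,"twist":0},{"claw":1,"dx":60,"dy":-380,"dz":0,"twist":0},{"claw":1,"dx":60,"dy":-380,"dz":0,"twist":0},{"claw":1,"dx":60,"dy":-380,"dz":0,"twist":0},{"claw":1,"dx":60,"dy":-380,"dz":0,"twist":0}]'
python3 -m pendant '[{"claw":1,"dx":44,"dy":-192,"dz":-30,"twist":0.058},{"claw":1,"dx":44,"dy":-192,"dz":-30,"twist":0.058},{"claw":1,"dx":44,"dy":-192,"dz":-30,"twist":0.058},{"claw":1,"dx":44,"dy":-192,"dz":-30,"twist":0.058},{"claw":1,"dx":44,"dy":-192,"dz":-30,"twist":0.058},{"claw":1,"dx":44,"dy":-192,"dz":-30,"twist":0.058},{"claw":1,"dx":44,"dy":-192,"dz":-30,"twist":0.058}]'
cat > look.py <<'E'
from h import *
import sys
K,T=cam("wrist"); im,d=eyes.snapshot("wrist"); cv2.imwrite(f"pics/{sys.argv[1]}.png",im); np.savez(f"{sys.argv[1]}.npz",im=im,d=d,K=K,T=T)
s=r.get_state(); M=R.from_quat(s["eef_rot"]).as_matrix(); print("tcp",s["tool_pos"].round(4),"toolY ang",np.degrees(np.arctan2(M[1,1],M[0,1])))
E
python3 look.py w1
python3 - <<'E'
from h import *
f=np.load("w1.npz"); K,T=f["K"],f["T"]; P=cloud(K,T,f["d"]); im=f["im"].astype(int)
b,g,rr=im[...,0],im[...,1],im[...,2]
m=(rr>110)&(g<90)&(b<90)&(f["d"]>0)&(P[...,2]>.075)
q=P[m]; print(m.sum(),cv2.minAreaRect((q[:,:2]*1000).astype(np.float32)),q.mean(0))
m=(np.minimum(b,rr)>140)&(abs(P[...,2]-.038)<.008)&(f["d"]>0)
q=P[m]; print(m.sum(),cv2.minAreaRect((q[:,:2]*1000).astype(np.float32)),np.median(q[:,2]))
E
```

```text
clock: 2.2
tool_pos: [0.5124, -0.0965, 0.2752]
eef_rot: [0.174, 0.985, -0.001, 0.0]
contact_force: [0.3, 0.0, -0.8]
opening: 1.003
finger_force: 0.0
clock: 2.9
tool_pos: [0.5567, -0.2824, 0.2452]
eef_rot: [0.143, 0.99, 0.001, 0.0]
contact_force: [-0.4, 0.5, 0.0]
opening: 0.998
finger_force: 0.0
tcp [ 0.5568 -0.282   0.2454] toolY ang 73.61260608208525
26 ((531.4351806640625, -275.4537658691406), (103.38407135009766, 7.813821792602539), 72.63609313964844) [ 0.54035798 -0.24544101  0.35256383]
22802 ((559.0974731445312, -289.00921630859375), (280.80462646484375, 130.44931030273438), 73.04914855957031) 0.03762401458574477
```

View pics/w1.png

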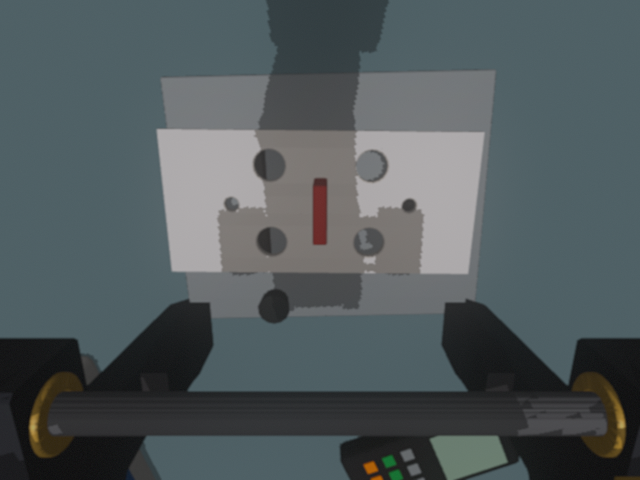

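The wrist view shows the plate with the grip in the middle at (320,212), nearly square to the fingers. The stopper at (274,306) is clear of them.

Run:
```python
from h import *
f=np.load("w1.npz"); K,T=f["K"],f["T"]; P=cloud(K,T,f["d"]); im=f["im"].astype(int)
b,g,rr=im[...,0],im[...,1],im[...,2]
m=(rr>1.8*g)&(rr>1.8*b)&(rr>60); m[300:]=0; m[:150]=0
print(m.sum(),np.argwhere(m).min(0),np.argwhere(m).max(0))
for z0,z1 in((.045,.1),(.077,.1)):
    q=P[m&(P[...,2]>z0)&(P[...,2]<z1)]; print(len(q),cv2.minAreaRect((q[:,:2]*1000).astype(np.float32)),q.mean(0),q[:,2].max())
h=[ray_z(K,T,*p,.038) for p in((231.5,204),(409,205.5))]; d=h[1]-h[0]; print(h,(h[0]+h[1])/2,np.degrees(np.arctan2(d[1],d[0])))
```

```text
704 [185 314] [243 325]
702 ((558.0093994140625, -289.12542724609375), (9.066120147705078, 48.3018913269043), 73.34539031982422) [ 0.55760642 -0.28894642  0.07957914] 0.0817929868402546
701 ((558.0093994140625, -289.12542724609375), (9.066120147705078, 48.3018913269043), 73.34539031982422) [ 0.55763867 -0.2889543   0.079583  ] 0.0817929868402546
[array([ 0.53552904, -0.36550108,  0.038     ]), array([ 0.58210622, -0.21287296,  0.038     ])] [ 0.55881763 -0.28918702  0.038     ] 73.02950206898555
```

```bash
python3 -m pendant '[{"claw":1,"dx":1.5,"dy":-5,"dz":-50,"twist":-0.005},{"claw":1,"dx":1.5,"dy":-5,"dz":-100,"twist":-0.005},{"claw":1,"dx":1.5,"dy":-5,"dz":-130,"twist":-0.005},{"claw":1,"dx":1.5,"dy":-5,"dz":-150,"twist":-0.005},{"claw":1,"dx":1.5,"dy":-5,"dz":-150,"twist":-0.005},{"claw":1,"dx":1.5,"dy":-5,"dz":-150,"twist":-0.005}]'
```

```text
clock: 3.55
tool_pos: [0.5587, -0.2881, 0.0959]
eef_rot: [0.145, 0.989, 0.0, 0.0]
contact_force: [0.2, -0.4, -0.3]
opening: 1.001
finger_force: 0.0
```

```bash
python3 -m pendant '[{"claw":1,"dx":0,"dy":-1,"dz":-30,"twist":0},{"claw":1,"dx":0,"dy":-1,"dz":-49,"twist":0},{"claw":1,"dx":0,"dy":-1,"dz":-49,"twist":0},{"claw":0.4,"dx":0,"dy":-1,"dz":-49,"twist":0},{"claw":0,"dx":0,"dy":-1,"dz":-49,"twist":0},{"claw":0,"dx":0,"dy":-1,"dz":-49,"twist":0},{"claw":0,"dx":0,"dy":-1,"dz":-49,"twist":0},{"claw":0,"dx":0,"dy":-1,"dz":-49,"twist":0}]' 30
python3 -m pendant '[{"claw":0,"dx":0,"dy":0,"dz":0,"twist":0},{"claw":0,"dx":0,"dy":0,"dz":0,"twist":0},{"claw":0,"dx":0,"dy":0,"dz":0,"twist":0},{"claw":0,"dx":0,"dy":0,"dz":0,"twist":0},{"claw":0,"dx":0,"dy":0,"dz":0,"twist":0}]'
```

```text
clock: 4.35
tool_pos: [0.5582, -0.2903, 0.0466]
eef_rot: [0.146, 0.989, -0.0, 0.0]
contact_force: [-0.0, -0.4, -0.5]
opening: 0.568
finger_force: 0.0
clock: 4.85
tool_pos: [0.558, -0.2899, 0.046]
eef_rot: [0.146, 0.989, 0.0, -0.0]
contact_force: [-0.1, -0.5, -0.6]
opening: 0.134
finger_force: 30.0
```

```bash
python3 -m pendant '[{"claw":0,"dx":0,"dy":0,"dz":5,"twist":0},{"claw":0,"dx":0,"dy":0,"dz":20,"twist":0},{"claw":0,"dx":0,"dy":0,"dz":50,"twist":0},{"claw":0,"dx":0,"dy":0,"dz":85,"twist":0},{"claw":0,"dx":0,"dy":0,"dz":125,"twist":0},{"claw":0,"dx":0,"dy":0,"dz":165,"twist":0},{"claw":0,"dx":0,"dy":0,"dz":195,"twist":0},{"claw":0,"dx":0,"dy":0,"dz":210,"twist":0}]'
python3 -m pendant '[{"claw":0,"dx":0,"dy":20,"dz":10,"twist":0.03},{"claw":0,"dx":0,"dy":55,"dz":10,"twist":0.07},{"claw":0,"dx":0,"dy":95,"dz":10,"twist":0.12},{"claw":0,"dx":0,"dy":135,"dz":10,"twist":0.17},{"claw":0,"dx":-2,"dy":175,"dz":10,"twist":0.22},{"claw":0,"dx":-4,"dy":215,"dz":10,"twist":0.27},{"claw":0,"dx":-6,"dy":255,"dz":10,"twist":0.31},{"claw":0,"dx":-8,"dy":295,"dz":10,"twist":0.335}]'
```

```text
clock: 5.65
tool_pos: [0.5589, -0.2907, 0.2605]
eef_rot: [0.146, 0.989, -0.001, 0.003]
contact_force: [0.1, 0.1, -3.5]
opening: 0.13
finger_force: 30.0
clock: 6.45
tool_pos: [0.5483, 0.0075, 0.2663]
eef_rot: [-0.022, 1.0, 0.0, -0.001]
contact_force: [0.6, 0.2, -3.3]
opening: 0.131
finger_force: 30.0
```

```bash
python3 -m pendant '[{"claw":0,"dx":-1,"dy":35,"dz":4,"twist":0},{"claw":0,"dx":-2,"dy":75,"dz":4,"twist":0},{"claw":0,"dx":-3,"dy":115,"dz":4,"twist":0},{"claw":0,"dx":-4,"dy":155,"dz":4,"twist":0},{"claw":0,"dx":-4,"dy":195,"dz":4,"twist":0},{"claw":0,"dx":-4,"dy":225,"dz":0,"twist":0},{"claw":0,"dx":-4,"dy":242,"dz":-10,"twist":0},{"claw":0,"dx":-4,"dy":242,"dz":-30,"twist":0}]'
python3 -m pendant '[{"claw":0,"dx":0,"dy":0,"dz":-15,"twist":0},{"claw":0,"dx":0,"dy":0,"dz":-25,"twist":0},{"claw":0,"dx":0,"dy":0,"dz":-30,"twist":0},{"claw":0,"dx":0,"dy":0,"dz":-30,"twist":0},{"claw":0,"dx":0,"dy":0,"dz":-30,"twist":0}]'
python3 look.py w2
python3 - <<'E'
from h import *
for c in["top","side"]:
    K,T=cam(c); im,d=eyes.snapshot(c); np.savez(c+"2.npz",im=im,d=d,K=K,T=T); cv2.imwrite(f"pics/{c}2.png",im)
a=np.load("top2.npz")["im"][190:340,80:300]; w=np.load("w2.npz")["im"]
b=np.load("side2.npz")["im"]
cv2.imwrite("pics/m2.png",np.vstack([np.hstack([cv2.resize(a,(440,300),interpolation=cv2.INTER_CUBIC),cv2.resize(w,(360,300))]),np.hstack([cv2.resize(b,(400,300)),cv2.resize(b[:,320:],(400,300))])]))
E
```

```text
clock: 7.25
tool_pos: [0.5449, 0.2515, 0.2366]
eef_rot: [-0.023, 1.0, 0.002, 0.001]
contact_force: [-0.4, -0.8, -4.1]
opening: 0.132
finger_force: 30.0
clock: 7.75
tool_pos: [0.5463, 0.2468, 0.2066]
eef_rot: [-0.02, 1.0, 0.0, 0.0]
contact_force: [-0.1, -0.6, -2.2]
opening: 0.135
finger_force: 30.0
tcp [0.5464 0.2469 0.2068] toolY ang 92.3441735513429
```

View pics/m2.png

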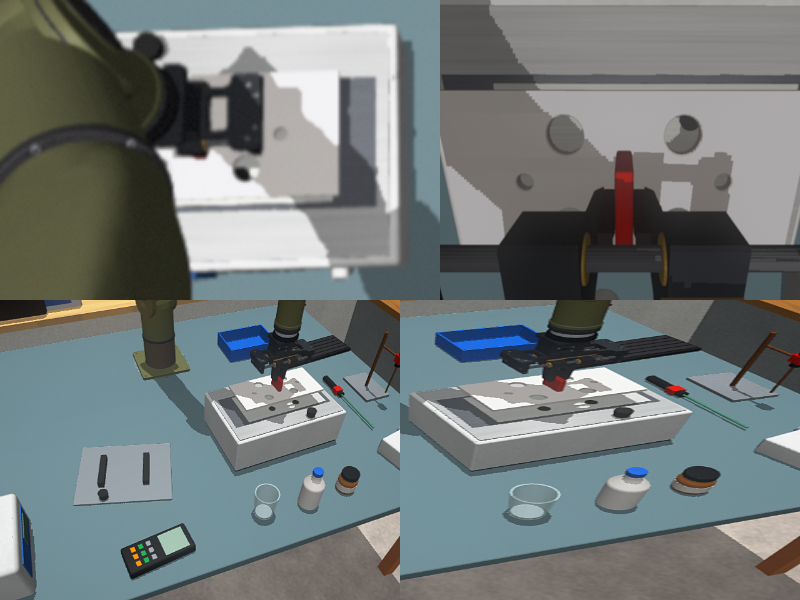

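The mosaic shows the plate level in the gripper above the insert. Both small holes are visible in the wrist view at about (151,290) and (501,290), and the stoppers stand untouched. Next I'll measure the plate's pose in the world.

```bash
cat > holes.py <<'E'
from h import *
import sys
f=np.load(sys.argv[1]); K,T=f["K"],f["T"]; P=cloud(K,T,f["d"]); im=f["im"]
g=cv2.cvtColor(im,cv2.COLOR_BGR2GRAY).astype(int)
z=P[...,2]; zt=float(sys.argv[2]) # plate top
m=(abs(z-zt)<.006)&(im.min(2)>90)&(f["d"]>0); q=P[m]
A=np.c_[q[:,:2],np.ones(len(q))]; c,*_=np.linalg.lstsq(A,q[:,2],rcond=None); print("slope x,y",c[:2].round(4),"ztop med",np.median(q[:,2]).round(4))
zt=np.median(q[:,2])
out=[]
for u,v in ((float(sys.argv[3]),float(sys.argv[4])),(float(sys.argv[5]),float(sys.argv[6]))):
    u,v=int(u),int(v); w=28; s=(z[v-w:v+w,u-w:u+w]<zt-.006)
    n,l,st,ce=cv2.connectedComponentsWithStats(s.astype(np.uint8)); i=l[w,w]
    print("comp",i,st[i],ce[i]); p=ce[i]+[u-w,v-w]; out.append(ray_z(K,T,*p,zt))
a,b=out; d=a-b; print(a.round(4),b.round(4),"mid",((a+b)/2).round(4),"ang",np.degrees(np.arctan2(d[1],d[0])),np.linalg.norm(d))
E
python3 holes.py w2.npz .198 151 290 501 290
python3 - <<'E'
from h import *
f=np.load("w2.npz"); im=f["im"]
cv2.imwrite("pics/c2.png",np.hstack([cv2.resize(im[260:320,u-40:u+40],(400,300),interpolation=cv2.INTER_NEAREST) for u in(151,501)]))
E
```

```text
slope x,y [0.0015 0.0003] ztop med 0.1982
comp 1 [ 19  16  24  22 398] [30.56532663 26.32914573]
comp 1 [ 16  16  25  22 398] [28.01507538 26.39447236]
[0.5485 0.1683 0.1982] [0.5422 0.325  0.1982] mid [0.5453 0.2467 0.1982] ang -87.7135212741966 0.15685165044142993
```

View pics/c2.png

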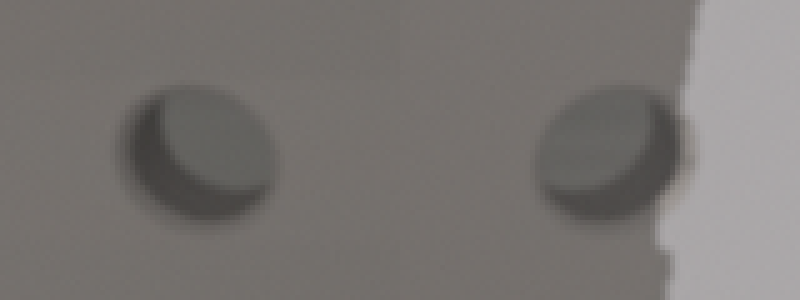

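The crops show both locating holes clean, centred at about (150.5,290.5) and (503.5,290.5). Next I'll compare the top camera with the wrist camera on the visible hole to get the bias for the pins.

Run:
```python
from h import *
f=np.load("w2.npz"); a,b=[ray_z(f["K"],f["T"],u,290.5,.198) for u in(150.5,503.5)]; print("wrist holes",a.round(4),b.round(4),((a+b)/2).round(4),np.linalg.norm(a-b))
t=np.load("top2.npz"); g=cv2.cvtColor(t["im"],cv2.COLOR_BGR2GRAY).astype(float)
s=g[248:264,211:229]; w=np.clip(np.median(s)-12-s,0,None); print(s.astype(int)[::2])
v,u=np.mgrid[248:264,211:229]; n,l,st,ce=cv2.connectedComponentsWithStats((w>0).astype(np.uint8)); i=1+np.argmax(st[1:,4]); m=l==i
c=(u[m].mean(),v[m].mean()); print(c,st[i]); print("top hole",ray_z(t["K"],t["T"],*c,.198).round(4))
```

```text
wrist holes [0.5497 0.1667 0.198 ] [0.5433 0.3264 0.198 ] [0.5465 0.2466 0.198 ] 0.15983738898943792
[[ 92 153 173 176 176 177 176 176 175 177 176 176 176 178 176 178 176 177]
 [100 153 175 176 177 177 177 177 176 175 177 177 176 177 177 177 176 177]
 [106 157 173 176 176 177 176 174 172 171 173 176 176 176 177 176 177 176]
 [104 156 174 175 175 172 158 143 136 141 149 159 171 175 176 177 176 177]
 [104 157 174 176 172 159 135 138 147 150 152 153 162 173 176 177 176 176]
 [107 156 173 176 175 164 145 147 154 153 155 159 169 176 175 177 178 177]
 [106 156 175 175 176 174 171 168 167 167 170 173 175 176 176 177 177 176]
 [106 156 175 177 177 177 176 175 176 177 177 176 178 176 177 177 178 177]]
(np.float64(219.47619047619048), np.float64(256.14285714285717)) [ 5  5  8  7 42]
top hole [0.5499 0.1676 0.198 ]
```

```bash
python3 -m pendant '[{"claw":0,"dx":-2.4,"dy":0,"dz":-10,"twist":0},{"claw":0,"dx":-2.4,"dy":0,"dz":-20,"twist":0},{"claw":0,"dx":-2.4,"dy":0,"dz":-28,"twist":0},{"claw":0,"dx":-2.4,"dy":0,"dz":-32,"twist":0},{"claw":0,"dx":-2.4,"dy":0,"dz":-34,"twist":0},{"claw":0,"dx":-2.4,"dy":0,"dz":-34,"twist":0},{"claw":0,"dx":-2.4,"dy":0,"dz":-34,"twist":0}]'
```

```text
clock: 8.6
tool_pos: [0.5437, 0.247, 0.1723]
eef_rot: [-0.021, 1.0, 0.0, 0.0]
contact_force: [0.3, -0.2, -3.2]
opening: 0.135
finger_force: 30.0
```

```bash
python3 -m pendant '[{"claw":0,"dx":0,"dy":0,"dz":-0.5,"twist":0},{"claw":0,"dx":0,"dy":0,"dz":-1,"twist":0},{"claw":0,"dx":0,"dy":0,"dz":-1.5,"twist":0},{"claw":0,"dx":0,"dy":0,"dz":-2,"twist":0},{"claw":0,"dx":0,"dy":0,"dz":-2.5,"twist":0},{"claw":0,"dx":0,"dy":0,"dz":-2.5,"twist":0}]'
python3 -m pendant '[{"claw":0,"dx":0,"dy":0,"dz":-0.3,"twist":0},{"claw":0,"dx":0,"dy":0,"dz":-0.6,"twist":0},{"claw":0,"dx":0,"dy":0,"dz":-0.9,"twist":0},{"claw":0,"dx":0,"dy":0,"dz":-0.9,"twist":0}]'
```

```text
clock: 9.2
tool_pos: [0.5435, 0.2468, 0.1695]
eef_rot: [-0.021, 1.0, 0.0, -0.0]
contact_force: [-0.2, 0.4, -3.5]
opening: 0.13
finger_force: 30.0
clock: 9.6
tool_pos: [0.5435, 0.2468, 0.1686]
eef_rot: [-0.021, 1.0, 0.0, -0.0]
contact_force: [-0.9, 0.4, -3.5]
opening: 0.132
finger_force: 30.0
```

```bash
python3 -m pendant '[{"claw":0,"dx":0,"dy":0,"dz":-0.3,"twist":0},{"claw":0,"dx":0,"dy":0,"dz":-0.6,"twist":0},{"claw":0,"dx":0,"dy":0,"dz":-0.6,"twist":0}]'
python3 -m pendant '[{"claw":0,"dx":0,"dy":0,"dz":-0.3,"twist":0},{"claw":0,"dx":0,"dy":0,"dz":-0.5,"twist":0},{"claw":0,"dx":0,"dy":0,"dz":-0.5,"twist":0}]'
```

```text
clock: 9.9
tool_pos: [0.5435, 0.2468, 0.168]
eef_rot: [-0.021, 1.0, 0.0, -0.0]
contact_force: [-0.7, -0.8, -2.4]
opening: 0.127
finger_force: 30.0
clock: 10.2
tool_pos: [0.5436, 0.2468, 0.1679]
eef_rot: [-0.021, 1.0, 0.0, 0.0]
contact_force: [-1.7, -0.0, 1.1]
opening: 0.131
finger_force: 30.0
```

```bash
python3 -m pendant '[{"claw":0,"dx":0,"dy":0,"dz":-0.1,"twist":0},{"claw":0,"dx":0,"dy":0,"dz":-0.1,"twist":0},{"claw":0,"dx":0,"dy":0,"dz":-0.1,"twist":0}]'
python3 -m pendant '[{"claw":0,"dx":0,"dy":1,"dz":0,"twist":0},{"claw":0,"dx":-0.1,"dy":2,"dz":0,"twist":0},{"claw":0,"dx":-0.1,"dy":3,"dz":0,"twist":0},{"claw":0,"dx":-0.2,"dy":4,"dz":0,"twist":0},{"claw":0,"dx":-0.2,"dy":5,"dz":0,"twist":0},{"claw":0,"dx":-0.2,"dy":6,"dz":0,"twist":0},{"claw":0,"dx":-0.3,"dy":7,"dz":0,"twist":0},{"claw":0,"dx":-0.3,"dy":8,"dz":0,"twist":0}]'
```

```text
clock: 10.5
tool_pos: [0.5437, 0.2468, 0.1679]
eef_rot: [-0.021, 1.0, 0.0, 0.0]
contact_force: [-1.8, -0.9, 5.2]
opening: 0.129
finger_force: 30.0
clock: 11.3
tool_pos: [0.5442, 0.2519, 0.1678]
eef_rot: [-0.02, 1.0, -0.002, 0.0]
contact_force: [0.2, -6.1, 7.8]
opening: 0.13
finger_force: 30.0
```

```bash
python3 -m pendant '[{"claw":0,"dx":0,"dy":0,"dz":0.4,"twist":0},{"claw":0,"dx":0,"dy":1,"dz":0.4,"twist":0},{"claw":0,"dx":-0.1,"dy":2,"dz":0.4,"twist":0},{"claw":0,"dx":-0.1,"dy":3,"dz":0.4,"twist":0},{"claw":0,"dx":-0.2,"dy":4,"dz":0.4,"twist":0}]'
```

```text
clock: 11.8
tool_pos: [0.5433, 0.2587, 0.1679]
eef_rot: [-0.021, 1.0, -0.0, 0.0]
contact_force: [1.1, -4.8, 3.0]
opening: 0.132
finger_force: 30.0
```

```bash
python3 -m pendant '[{"claw":0,"dx":0,"dy":1,"dz":0,"twist":0},{"claw":0,"dx":-0.1,"dy":2,"dz":0,"twist":0},{"claw":0,"dx":-0.1,"dy":3,"dz":0,"twist":0},{"claw":0,"dx":-0.1,"dy":4,"dz":0,"twist":0}]'
python3 -m pendant '[{"claw":0,"dx":0,"dy":0.7,"dz":0,"twist":0},{"claw":0,"dx":0,"dy":1.5,"dz":0,"twist":0},{"claw":0,"dx":0,"dy":2,"dz":0,"twist":0}]'
```

```text
clock: 12.2
tool_pos: [0.5428, 0.2628, 0.1678]
eef_rot: [-0.021, 1.0, -0.0, -0.0]
contact_force: [0.2, -3.8, 3.5]
opening: 0.133
finger_force: 30.0
clock: 12.5
tool_pos: [0.5425, 0.2657, 0.1675]
eef_rot: [-0.021, 1.0, 0.001, -0.0]
contact_force: [0.0, 0.0, -2.9]
opening: 0.129
finger_force: 30.0
```

```bash
python3 -m pendant '[{"claw":0,"dx":0,"dy":0.2,"dz":-0.5,"twist":0},{"claw":0,"dx":0,"dy":0.2,"dz":-1,"twist":0},{"claw":0,"dx":0,"dy":0.2,"dz":-1.5,"twist":0},{"claw":0,"dx":0,"dy":0.2,"dz":-1.5,"twist":0}]'
```

```text
clock: 12.9
tool_pos: [0.5426, 0.2658, 0.166]
eef_rot: [-0.021, 1.0, 0.0, -0.0]
contact_force: [-0.0, 0.5, -3.6]
opening: 0.135
finger_force: 30.0
```

```bash
python3 -m pendant '[{"claw":0,"dx":0,"dy":0,"dz":-0.7,"twist":0},{"claw":0,"dx":0,"dy":0,"dz":-1.4,"twist":0},{"claw":0,"dx":0,"dy":0,"dz":-2,"twist":0},{"claw":0,"dx":0,"dy":0,"dz":-2,"twist":0}]'
python3 -m pendant '[{"claw":0,"dx":0,"dy":0,"dz":-0.7,"twist":0},{"claw":0,"dx":0,"dy":0,"dz":-1.4,"twist":0},{"claw":0,"dx":0,"dy":0,"dz":-2,"twist":0},{"claw":0,"dx":0,"dy":0,"dz":-2,"twist":0}]'
```

```text
clock: 13.3
tool_pos: [0.543, 0.2653, 0.1644]
eef_rot: [-0.021, 1.0, 0.0, 0.0]
contact_force: [0.6, 1.3, -3.7]
opening: 0.133
finger_force: 30.0
clock: 13.7
tool_pos: [0.5431, 0.2652, 0.1623]
eef_rot: [-0.021, 1.0, 0.0, 0.0]
contact_force: [0.1, 1.2, -2.8]
opening: 0.135
finger_force: 30.0
```

```bash
python3 -m pendant '[{"claw":0,"dx":0,"dy":0,"dz":-0.7,"twist":0},{"claw":0,"dx":0,"dy":0.3,"dz":-1.4,"twist":0},{"claw":0,"dx":0,"dy":0.3,"dz":-2,"twist":0},{"claw":0,"dx":0,"dy":0.3,"dz":-2.5,"twist":0},{"claw":0,"dx":0,"dy":0.3,"dz":-3,"twist":0},{"claw":0,"dx":0,"dy":0.3,"dz":-3,"twist":0}]'
python3 -m pendant '[{"claw":0,"dx":0,"dy":0,"dz":-0.4,"twist":0},{"claw":0,"dx":0,"dy":0,"dz":-0.8,"twist":0},{"claw":0,"dx":0,"dy":0,"dz":-1.2,"twist":0},{"claw":0,"dx":0,"dy":0,"dz":-1.2,"twist":0}]'
```

```text
clock: 14.3
tool_pos: [0.5429, 0.2654, 0.1593]
eef_rot: [-0.021, 1.0, 0.0, -0.0]
contact_force: [1.0, 1.9, -2.4]
opening: 0.13
finger_force: 30.0
clock: 14.7
tool_pos: [0.543, 0.2655, 0.1582]
eef_rot: [-0.021, 1.0, 0.0, 0.0]
contact_force: [1.1, 1.6, -2.7]
opening: 0.131
finger_force: 30.0
```

```bash
python3 -m pendant '[{"claw":0,"dx":0,"dy":0.2,"dz":-0.3,"twist":0},{"claw":0,"dx":0,"dy":0.2,"dz":-0.5,"twist":0},{"claw":0,"dx":0,"dy":0.2,"dz":-0.5,"twist":0}]'
```

```text
clock: 15.0
tool_pos: [0.543, 0.2656, 0.158]
eef_rot: [-0.021, 1.0, 0.0, 0.0]
contact_force: [0.1, 0.8, 0.7]
opening: 0.131
finger_force: 30.0
```

```bash
python3 -m pendant '[{"claw":0.2,"dx":0,"dy":0,"dz":0,"twist":0},{"claw":0.5,"dx":0,"dy":0,"dz":0,"twist":0},{"claw":0.5,"dx":0,"dy":0,"dz":0,"twist":0},{"claw":0.5,"dx":0,"dy":0,"dz":0,"twist":0},{"claw":0.5,"dx":0,"dy":0,"dz":0,"twist":0},{"claw":0.5,"dx":0,"dy":0,"dz":0,"twist":0}]'
python3 -m pendant '[{"claw":0.5,"dx":0,"dy":0,"dz":10,"twist":0},{"claw":0.5,"dx":0,"dy":0,"dz":25,"twist":0},{"claw":0.5,"dx":0,"dy":0,"dz":50,"twist":0},{"claw":0.5,"dx":0,"dy":0,"dz":80,"twist":0},{"claw":0.5,"dx":0,"dy":0,"dz":110,"twist":0},{"claw":0.5,"dx":0,"dy":0,"dz":130,"twist":0},{"claw":0.5,"dx":0,"dy":0,"dz":130,"twist":0}]'
python3 look.py w3
python3 - <<'E'
from h import *
f=np.load("w3.npz"); P=cloud(f["K"],f["T"],f["d"]); im=f["im"]
m=(abs(P[...,2]-.15)<.006)&(f["d"]>0)&(abs(P[...,0]-.543)<.06)&(abs(P[...,1]-.266)<.13); q=P[m]
A=np.c_[q[:,:2],np.ones(len(q))]; c,*_=np.linalg.lstsq(A,q[:,2],rcond=None); print("slope",c[:2].round(4),"ztop",np.median(q[:,2]).round(4))
E
```

```text
clock: 15.6
tool_pos: [0.5429, 0.2655, 0.1576]
eef_rot: [-0.021, 1.0, -0.0, -0.0]
contact_force: [-0.2, 0.5, -0.1]
opening: 0.5
finger_force: 0.0
clock: 16.3
tool_pos: [0.5446, 0.2668, 0.2916]
eef_rot: [-0.02, 1.0, 0.002, 0.003]
contact_force: [-0.1, 0.6, 0.5]
opening: 0.501
finger_force: 0.0
tcp [0.5436 0.266  0.2894] toolY ang 92.35814294307312
slope [-0.0003  0.0002] ztop 0.1496
```

View pics/w3.png

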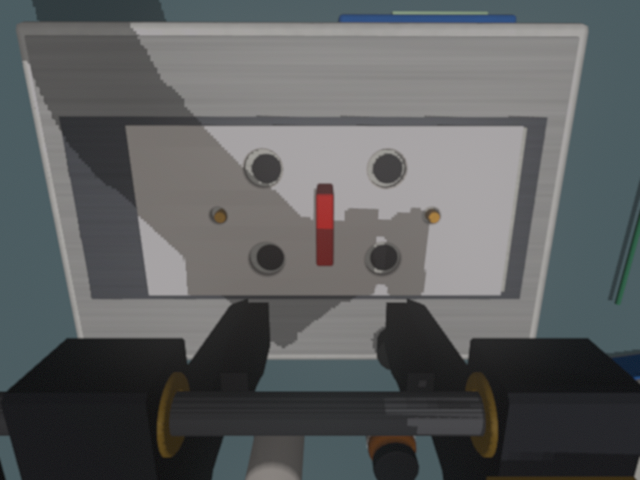

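The picture shows both brass pins standing in the plate's holes at (219,215) and (433,216). The plate is level and its top face reads 149.6 mm, so it lies flush. The gripper is clear and the stopper is undisturbed.

```bash
python3 -c "
from plant import r
print(r.finish_job())"
```

```text
the job is handed in; nothing more can be done
None
```

The cover plate is on the bath with both pins through its holes, lying flush and released with the gripper clear; contact forces read about 11 N at most, no stopper was touched, and the job was handed in at about 16 s, though the hand-in returned no verdict.

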